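# Open the rivet hopper's stiff slide gate to its mark

### The arm

A 6-joint arm with a two-finger parallel gripper is mounted at the origin on the work surface. World frame = base frame: x ahead of the robot, y to its left, z up, the work surface at z = 0. Lengths are in m, angles in rad, forces in N, time in s.
With the tool pointing down it reaches from about 0.425 to 0.95 m from the base axis. Payload 3.5 kg.
Tool frame: the origin (TCP) lies at the very end of the fingers, on their centre line; the grasp point (between the pads) lies 19 mm behind it; x points along the fingers, y is the direction in which the jaws open and shut, and the axes are right-handed (so a half turn about x gives the same grasp; the last joint's range is limited). The gripper opens to 85 mm and grips with 20 to 120 N. Pads are 22 mm wide; open, the fingers measure 114 mm over their backs; the gripper's body (76 mm by 85 mm) begins 54 mm behind the grasp point. The pads swing forward as they close: fully open they stand 13 mm farther back than shut.
Start: joints at [1.034, 0.286, 1.577, -0, 1.279, -0.15], TCP at [0.255, 0.625, 0.231] pointing down, gripper open.
Joint ranges: [-2.77, 2.77], [-0.9, 2.22], [0.21, 2.48], [-1.53, 4.67], [0.24, 2.81], [-2.84, 2.84]. Speed limits (rad/s): [2.79, 2.79, 3.14, 3.14, 3.14, 3.14].

### API

Orientations are given as [roll, pitch, yaw] about the fixed x, y, z axes, in that order (R = Rz(yaw) Ry(pitch) Rx(roll)).
In Python, from plant import * gives the robot as it stands. Calls block until the motion is done:
- reach(position, orientation): joint-space move of the TCP to a pose.
- move_linear(position, rot=None, rate=0.15, max_force=None): straight line of the TCP; rot=None keeps the orientation; rate is the mean speed in m/s. With max_force (N) it stops when the force on the tool has changed by that much, and returns True; else False.
- move_joints(angles): joint-space move.
- command_gripper(opening): opening from 0.0 (shut) to 1.0 (fully open); the grip force is fixed at half the most; returns when the fingers have stopped.
- dwell(seconds).
- inverse_kinematics(position, orientation): joint angles nearest the present ones, or None.
- get_state(): the state.
- get_image(name): name is "side" or "top"; returns (picture, depth): 384x512x3 uint8, red, green, blue; 384x512 float32, m along the optical axis (not along the pixel's ray), 0 where there is no reading.
- get_calibration(name): a dict with "K" (3x3 intrinsics, pixels), "R" (3x3) and "t" (3): a world point X has camera coordinates R X + t. Camera axes: x right, y down, z forward; pixel columns grow to the right and rows downward; lengths in m; the calibration is good to about 2 mm. A picture is of the moment at which its call begins. get_calibration takes no time and is no camera call.
A pose or a line that the arm cannot do raises MotionError and nothing moves.
- close_job(): hands the job in, once; it reports no verdict.
The state is a dict: "time": time; "joint_pos": joint angles; "qvel": joint speeds; "tau": joint torques, N m; "tcp_pos": TCP position; "orientation": TCP orientation; "ft_force": force on the tool from outside, world axes, zero at the start; "ft_torque": the same for the moment, N m; "gripper_width": opening from 0.0 (shut) to 1.0 (fully open).
Only numpy, scipy, OpenCV 4.12 (cv2) and the standard library are available. Lean on these libraries where they do the work, as an engineer would, in place of code of your own. Each camera call takes 0.05 s, during which the arm holds its last target. There are 200 camera calls.

### The job

On the leatherworking bench stand two small rivet hoppers, each shut off underneath by a stiff slide gate with an upright handle. The open square hopper is empty and is to be brushed out: pull its gate out until the handle stands in line between its two marker posts, and let go of it there. The round, lidded hopper is full, so leave its gate shut.

Things in the scene. Friction and masses are not known exactly. Their poses are not given: they have to be found in the camera images.
- square_gate (a joint): How far the square hopper's gate is out, m: 0 shut, 0.11 end stop; starts at 0 to 0.025. Slides level and straight, away from the hopper, roughly towards the robot; dry friction about 9 N; stays where left. The hopper: an open, empty square sheet-metal funnel, rim 158 mm square, 222 mm above the table, on a low stand, standing left or right, turned by up to 0.25 rad.
- square_handle (a point): Centre of the top of the square hopper's gate handle, 136 mm above the table: a plain upright black plastic block, 12 mm thick along the slide, 50 mm wide across it, 36 mm high above the gate plate; when shut, 180 mm ahead of the hopper's centre (rim front 79 mm ahead). Axes: x from the handle back to the hopper (the gate opens along -x), y across the slide, z up.
- square_mark (a point): Point midway between the square hopper's marker posts, 136 mm above the table, axes as the handle's. The posts are upright steel pins, 10 mm thick, 140 mm apart, either side of the slide; the handle passes between them. They are 55 to 95 mm out from the shut handle. The gate is rightly open when the handle's centre is in line with the posts.
- round_gate (a joint): How far the round hopper's gate is out, m: 0 is shut, as it starts. The round hopper is of the same metal and size, with a round body 148 mm across and a round lid with a knob; its stand, gate, handle and marker posts are like the square one's. It stands on the other side of the table.

How it is judged:
By the outcome, as a careful person would: the job done as asked, in the order asked, and still so for the second after the job is handed in, with the robot touching nothing.
It also fails if it takes over 32 s, if anything falls off the work surface, if the arm or the gripper's body presses on something with over 40 N, if the wrist force passes 120 N, or if a joint passes its speed limit or range.

## Working session

There is one attempt and no reset: what is moved stays moved. The work goes in short steps, each a Python script; the robot and the scene stay as the last script left them, time stands still between calls to the robot, and variables do not carry over. Pictures are saved under pics/ and viewed, about 8 in all and at most 12, crops included, and the job is handed in when it is done.

```bash
mkdir -p pics
python3 - <<'E'
from plant import *
import numpy as np,cv2
for n in("top","side"):
    p,d=get_image(n); c=get_calibration(n)
    cv2.imwrite(f"pics/{n}0.png",p[:,:,::-1]); np.save(n+"0.npy",d); np.savez(n+"c.npz",**{k:np.array(c[k]) for k in "KRt"})
    print(n,c["K"],-np.array(c["R"]).T@c["t"])
E
```

```text
top [[414.54126883   0.         260.46566268]
 [  0.         414.54126883 197.21614946]
 [  0.           0.           1.        ]] [ 0.50287668 -0.00336551  1.04644809]
side [[481.16021675   0.         263.90543605]
 [  0.         481.16021675 191.76111978]
 [  0.           0.           1.        ]] [-0.04597313 -0.58461667  0.92169728]
```

View pics/top0.png

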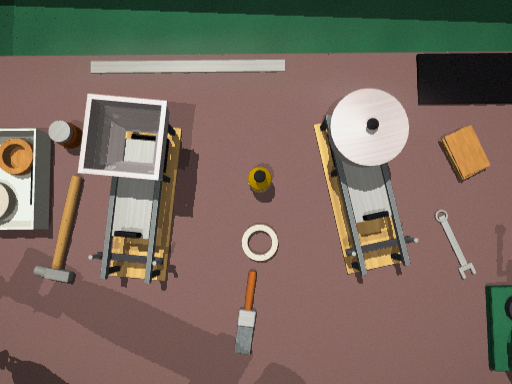

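View pics/side0.png

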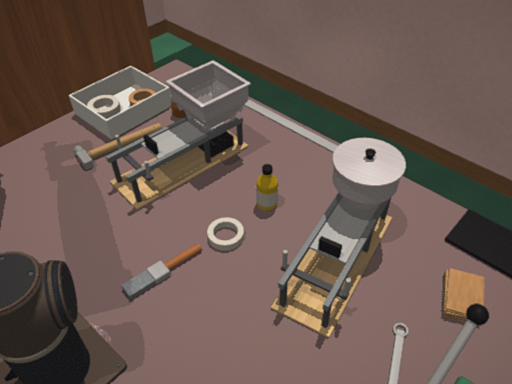

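Top: the square hopper is on the left, with its handle near (127,235) and post tips near (93,257) and (155,262). The round one is on the right. I'll zoom in and get the depths.

```bash
cat > h.py <<'E'
import numpy as np,cv2
def cal(n):
    c=np.load(n+"c.npz"); return c["K"],c["R"],c["t"]
def cloud(n,d):
    K,R,t=cal(n); v,u=np.mgrid[:384,:512]
    P=np.stack([(u-K[0,2])/K[0,0]*d,(v-K[1,2])/K[1,1]*d,d],-1)
    return (P-t)@R
def onz(n,u,v,z):
    K,R,t=cal(n); r=R.T@np.linalg.inv(K)@[u,v,1]; o=-R.T@t
    return o+r*(z-o[2])/r[2]
E
python3 - <<'E'
from h import *
a=cv2.imread("pics/top0.png")[215:290,75:180]; b=cv2.imread("pics/side0.png")[110:205,95:225]
a=cv2.resize(a,None,fx=5,fy=5,interpolation=cv2.INTER_CUBIC)[:, :525]
b=cv2.resize(b,(525,384),interpolation=cv2.INTER_CUBIC)
cv2.imwrite("pics/crop0.png",cv2.resize(np.vstack([a,b]),(410,592)) if 0 else np.hstack([cv2.resize(a,(399,285)),cv2.resize(b,(390,285))]))
P=cloud("top",np.load("top0.npy")); im=cv2.imread("pics/top0.png")
# handle top: dark & z in 0.128..0.145
m=(P[...,2]>.126)&(P[...,2]<.146)&(im.max(2)<60); m[:, 200:]=0; m[:215]=0
q=P[m]; print(len(q),q.mean(0),q.min(0),q.max(0)); 
vv,uu=np.nonzero(m); print(uu.min(),uu.max(),vv.min(),vv.max())
print(np.round(P[225:246,127,2],3)); 
Z=P[...,2]
for v in range(250,275,1): print(v,[int(x*1000) for x in Z[v,84:102]],[int(x*1000) for x in Z[v,146:164]])
rim=(Z>.214)&(Z<.23); rim[:,220:]=0
c=P[rim][:,:2].astype(np.float32); print(len(c),cv2.minAreaRect(c))
E
```

```text
118 [0.48449346 0.29172925 0.13647682] [0.42220526 0.22552068 0.1271073 ] [0.49328974 0.36433844 0.14144358]
93 157 231 263
[0.1   0.103 0.101 0.099 0.099 0.103 0.101 0.137 0.136 0.139 0.139 0.136
 0.137 0.006 0.008 0.006 0.009 0.01  0.011 0.01  0.009]
250 [0, -1, 2, 0, 3, 3, 4, -1, 0, 1, 0, 2, 0, 2, 3, 0, 1, 2] [11, 4, 104, 105, 105, 104, 106, 101, 89, 5, 8, 7, 8, 9, 7, 10, 6, 7]
251 [0, 0, 0, -1, -1, 0, 4, 2, 0, -2, 1, 4, 2, 1, 2, 0, 0, 5] [10, 8, 100, 102, 106, 104, 105, 99, 91, 6, 9, 9, 7, 11, 8, 7, 9, 6]
252 [0, 0, 1, 0, 1, 2, 0, 0, 2, 0, 0, 5, 2, 87, 88, 85, 87, 84] [10, 10, 104, 106, 108, 104, 106, 99, 86, 9, 8, 9, 6, 9, 11, 5, 7, 7]
253 [0, 0, 0, 5, 0, 4, 0, 1, 1, 0, 3, 3, 1, 87, 86, 86, 86, 88] [8, 102, 105, 101, 103, 103, 104, 97, 86, 8, 6, 10, 10, 9, 5, 6, 7, 4]
254 [0, 4, -1, 3, 0, 0, 0, 2, 0, 3, 3, 111, 109, 100, 99, 94, 91, 86] [11, 105, 105, 103, 102, 104, 103, 97, 9, 9, 9, 10, 9, 10, 8, 9, 11, 9]
255 [0, 1046, 1, 2, -2, -1, 133, 134, 131, 129, 125, 117, 113, 108, 100, 97, 93, 87] [7, 105, 105, 105, 103, 104, 105, 95, 8, 5, 9, 9, 7, 9, 11, 7, 9, 13]
256 [1, 1, 1, 0, -1
[... 2107 characters left out ...]
, 8, 26, 27, 20, 21, 17, 17, 12, 8, 8, 9]
271 [1, 2, 0, 1, 2, 1, 1, 1, -1, -2, 1, -1, 2, 0, 1, 3, 1, 101] [105, 106, 106, 104, 107, 99, 90, 44, 42, 41, 42, 39, 31, 19, 9, 10, 6, 9]
272 [0, 2, 0, 3, 0, 3, 1, 3, 1, 1, 3, 1, -2, 1, 0, 2, 0, 102] [103, 107, 104, 106, 104, 96, 66, 64, 61, 59, 50, 41, 28, 18, 5, 9, 10, 7]
273 [4, 0, 0, 3, 3, 2, 0, 1, 0, 5, 0, 2, 3, 2, 1, 0, 3, 103] [105, 103, 105, 103, 103, 94, 81, 78, 66, 57, 51, 34, 26, 19, 6, 10, 9, 10]
274 [0, -1, 2, 0, 1, 2, 0, 2, 0, 1, 0, 2, -1, 0, 0, 1, 0, 101] [104, 104, 103, 101, 106, 95, 84, 76, 69, 57, 46, 39, 27, 13, 4, 7, 6, 11]
1659 ((0.683986485004425, 0.274151086807251), (0.16440314054489136, 0.1629720777273178), 84.18148040771484)
```

View pics/crop0.png

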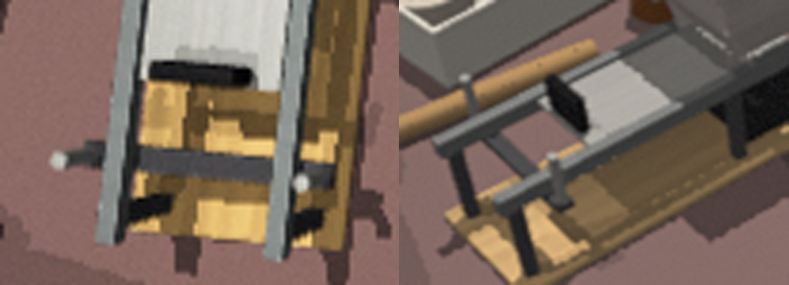

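The crop shows the black handle on the gate plate, and the two posts on a crossbar just outside the rails. Next I compute the slide axes.

```bash
cat > meas.py <<'E'
from h import *
def run(top,box=(226,242,105,148)):
    P=cloud("top",top); Z=P[...,2]
    def sel(r0,r1,c0,c1,lo=.131):
        m=np.zeros(Z.shape,bool); m[r0:r1,c0:c1]=(Z[r0:r1,c0:c1]>lo)&(Z[r0:r1,c0:c1]<.143); v,u=np.nonzero(m); return P[m],u,v
    out=[]
    for b in [box,(253,261,86,96),(259,268,151,158)]:
        q,u,v=sel(*b); r=cv2.minAreaRect(np.c_[u,v].astype(np.float32))
        out.append(onz("top",*((r[0])),.136)); print(len(q),r,q.mean(0).round(4),out[-1].round(4))
    return out
if __name__=="__main__":
    h,l,r=run(np.load("top0.npy"))
    mid=(l+r)/2; d=l-r; yaw=np.arctan2(d[1],d[0])-np.pi/2
    hop=np.array([.684,.274]); w=hop-h[:2]
    print("sep",np.linalg.norm(d),"post yaw",yaw,"mid",mid,"hop-handle yaw",np.arctan2(w[1],w[0]),np.linalg.norm(w),"hop-mid yaw",np.arctan2(hop[1]-mid[1],hop[0]-mid[0]))
    x=np.array([np.cos(yaw),np.sin(yaw)]); print("dist handle->mark along -x",(h-mid)[:2]@x,"lat",(h-mid)[:2]@[-x[1],x[0]])
E
python3 meas.py
```

```text
127 ((125.46039581298828, 234.3960418701172), (23.28386878967285, 5.4727044105529785), 5.710593223571777) [0.4858 0.2934 0.1368] [0.4857 0.293  0.136 ]
22 ((90.50001525878906, 257.0000305175781), (3.535533905029297, 4.949747085571289), 45.0) [0.4372 0.3686 0.1361] [0.4372 0.3686 0.136 ]
22 ((154.0, 263.0), (4.0, 4.0), 90.0) [0.4232 0.2298 0.1361] [0.423 0.23  0.136]
sep 0.13933373191335086 post yaw -0.10190717588258869 mid [0.43012941 0.29929409 0.136     ] hop-handle yaw -0.09549659714422411 0.19924021390350577 hop-mid yaw -0.09930605725125435
dist handle->mark along -x 0.05589056593473709 lat -0.0006136200582068115
```

Run:
```python
from plant import *
from h import *
yaw=-.0993; x=np.array([np.cos(yaw),np.sin(yaw),0]); h=np.array([.4857,.2930,0]); m=np.array([.4301,.2993,0])
now=np.array(get_state()["joint_pos"]); best=None
for s in (1,-1):
    o=[0,np.pi/2,yaw+s*np.pi/2]
    js=[inverse_kinematics(list(p+[0,0,z]),o) for p,z in((h,.24),(h,.109),(m,.109),(m,.24))]
    print(s,[None if j is None else np.round(j,2) for j in js])
    if all(j is not None for j in js):
        c=abs(np.array(js[0])-now).max()
        if best is None or c<best[0]: best=(c,o)
o=best[1]; np.save("o.npy",o)
reach(list(h+[0,0,.24]),o)
print("contact",move_linear(list(h+[0,0,.109]),rate=.12,max_force=8))
s=get_state(); print(s["time"],s["tcp_pos"],s["ft_force"])
p,d=get_image("side"); cv2.imwrite("pics/side1.png",p[:,:,::-1])
cv2.imwrite("pics/side1c.png",cv2.resize(p[60:220,70:270,::-1],None,fx=3,fy=3))
```

```text
1 [array([ 0.36,  0.04,  1.84,  0.  ,  1.26, -2.68]), array([ 0.36,  0.18,  1.94,  0.  ,  1.02, -2.68]), array([ 0.41,  0.09,  2.04,  0.  ,  1.01, -2.63]), array([ 0.41, -0.06,  1.94,  0.  ,  1.26, -2.63])]
-1 [array([ 0.36,  0.04,  1.84, -0.  ,  1.26,  0.46]), array([ 0.36,  0.18,  1.94, -0.  ,  1.02,  0.46]), array([ 0.41,  0.09,  2.04, -0.  ,  1.01,  0.51]), array([ 0.41, -0.06,  1.94, -0.  ,  1.26,  0.51])]
contact False
2.8417 [0.48644943 0.2933276  0.11008619] [-0.12858778  0.29361277 -0.18514935]
```

View pics/side1c.png

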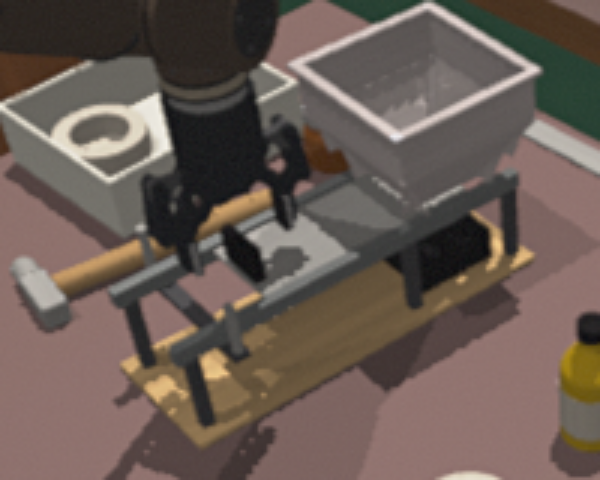

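The fingers straddle the black handle, one in front at (195,255) in the crop and one behind at (287,215). I'll grip and pull.

Run:
```python
from plant import *
from h import *
yaw=-.0993; x=np.array([np.cos(yaw),np.sin(yaw),0]); m=np.array([.4301,.2993,0])
command_gripper(0.0); s=get_state(); print(s["gripper_width"],s["tcp_pos"],s["ft_force"])
t=np.array(s["tcp_pos"]); g=m+[0,0,t[2]]
# pull along slide axis only
g=t+x*((m-t)@x-0*0); g[2]=t[2]
print("stop",move_linear(list(g),rate=.05,max_force=50)); 
s=get_state(); print(s["time"],s["tcp_pos"],g,s["ft_force"],s["gripper_width"])
command_gripper(0.6); dwell(.2); s=get_state(); print(s["ft_force"],s["gripper_width"])
q=np.array(s["tcp_pos"]); print(move_linear([q[0],q[1],.25],rate=.12,max_force=12))
# retreat towards the robot/left clear of the view
try: move_joints([1.034,.286,1.577,0,1.279,.46])
except Exception as e: print(e)
p,d=get_image("top"); cv2.imwrite("pics/top2.png",p[:,:,::-1]); np.save("top2.npy",d)
b,_=get_image("side"); cv2.imwrite("pics/side2.png",b[:,:,::-1])
a=cv2.resize(p[215:290,75:180,::-1],(399,285),interpolation=cv2.INTER_CUBIC); b=cv2.resize(b[110:205,95:225,::-1],(390,285),interpolation=cv2.INTER_CUBIC)
cv2.imwrite("pics/crop2.png",np.hstack([a,b])); print(get_state()["time"])
import meas
h,l,r=meas.run(d,(244,268,105,147)); print("handle ahead of mark along +x",(h-(l+r)/2)@x)
```

```text
0.12339387649221974 [0.48615368 0.29296794 0.10923868] [ 0.88180192  0.02007809 -0.29211346]
stop False
4.825 [0.43191678 0.29854783 0.10929618] [0.43002625 0.29855979 0.10923868] [ 8.46143762  0.66182042 -4.38856609] 0.13090816110552803
[-0.61881618  0.08738439 -0.0461261 ] 0.6024385464730162
False
8.3
133 ((122.53961181640625, 259.6039733886719), (23.28386878967285, 5.6717119216918945), 5.710593223571777) [0.4309 0.2983 0.1366] [0.431  0.2986 0.136 ]
23 ((90.5, 257.0), (4.0, 5.0), 90.0) [0.4371 0.3682 0.1363] [0.4372 0.3686 0.136 ]
22 ((154.0, 263.0), (4.0, 4.0), 90.0) [0.4233 0.2297 0.1364] [0.423 0.23  0.136]
handle ahead of mark along +x 0.0009081854657679992
```

View pics/crop2.png

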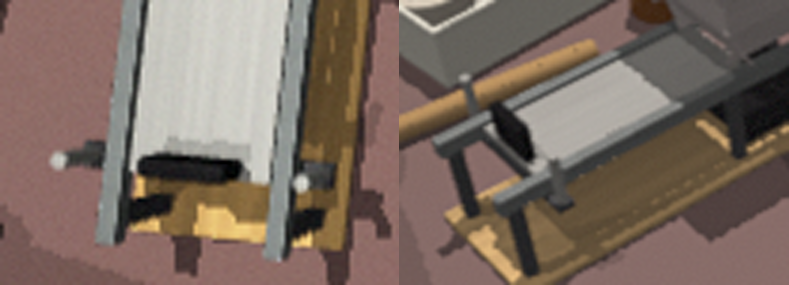

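The handle stands in line with the two posts in both views, measured about 1 mm off. The gripper is clear, so I'm handing in.

Run:
```python
from plant import *
s=get_state(); print(s["time"],s["ft_force"]); close_job()
```

```text
8.3 [0.30015156 0.42600637 0.15602405]
the job is handed in; nothing more can be done
```

The square hopper's gate is pulled out to its marker posts and let go there, and the job is handed in. I gripped the handle, pulled it about 55 mm straight along the slide, released it and moved the arm clear. The robot's clock read 8.3 s at hand-in.

- **Handle position:** the last top-camera check put the handle about 1 mm short of the line between the posts. The side view agreed by eye only; I did not measure it.
- **Forces:** the tool force read about 8 N after the pull and close to zero once the arm was clear.
- **Round hopper:** the arm never went near it, so I did not re-measure its gate after the pull.

No check failed or disagreed.

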